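Lock the tube mixer's shaft in its hub with the hex key

TASK

Turn the mixer's shaft by its crank until the flat on the shaft faces up to the setscrew in the hub. Then take the T-handled hex key from its block and tighten the setscrew onto the flat, firmly but gently by feel: stop soon after it begins to bite, without forcing it. Put the key back upright in its block and leave the bottle and the tub alone.

Things in the scene. Friction and masses are not known exactly. Their poses are not given: they have to be found in the camera images.
- mixer: white tube mixer fixed to the bench, foot 150 x 200 mm. Origin on the bench, y along the horizontal shaft. Housing 100 (x) by 90 mm, 134 mm high, at y +15 to +105 mm; from it an aluminium hub, 52 mm diameter, axis 95 mm above the bench, runs to y -45 mm. The setscrew stands in the hub's top at y -20 mm; bare shaft, then crank stick out towards -y.
- shaft: steel shaft, 24 mm diameter, one flat along its whole length; turns in the hub against light friction (0.06 N m), stays where left. Origin on its axis right below the setscrew, y along it as the mixer's y, z straight out of the flat: the flat faces the screw when z points up. Starts 0.55 to 1.55 rad away, z leaning to the mixer's +x; stops at 1.8 rad that way and 0.6 rad the other way.
- pin (a point): middle of the free part of the crank pin: round, steel, 14 mm diameter, 52 mm long beyond the crank arm, parallel to the shaft, 55 mm from its axis; in the shaft's frame at (-28.7, -105, 46.9) mm. When the flat faces the screw the crank leans 0.55 rad from upright towards the mixer's -x.
- screw: dark steel setscrew, head 23 mm across, hex socket 14.8 mm across flats, 14 mm deep. Origin in the centre of the socket's mouth (at the start about 133 mm above the bench), z up; the socket's flats have their normals along x and every 60 degrees from it. Tightens clockwise seen from above; steep thread: sinks 5 mm per rad until it bites, little after. It does not slacken by itself.
- key: loose T-handled hex key, 160 g, 90 mm long, standing upright in the block. Origin at the centre of its tip, z up along the shank to the handle. Shank hexagonal, 14 mm across flats, flats' normals along y and every 60 degrees from it; its last 4 mm taper to 9 mm diameter. Handle: black cross-bar along x, 84 mm long, 18 mm wide, from 70 to 90 mm above the tip.
- block: grey plastic block fixed to the bench, 64 x 64 x 46 mm, origin under its centre. In its top a round hole 19 mm in diameter, 38 mm deep with a 3 mm chamfer, for the key: the key's tip then stands 8 mm above the bench.
- block_hole (a point): centre of the mouth of the block's hole, 46 mm above the bench
- bottle: bystander: glass bottle with a blue cap, 68 mm in diameter, 150 mm high, loose
- tub: bystander: white plastic tub with a lid, 110 mm in diameter, 115 mm high, loose
- flat (a point): point on the flat (13 mm wide, 2 mm deep) in the middle of the bare stretch of shaft between hub and crank, 45 mm from the setscrew's axis. A flat within about 0.25 rad of facing the screw is drawn straight by the screw as it bites; farther off the screw bites early, on the round, which it must not.
- socket_floor (a point): centre of the bottom of the setscrew's socket. Torque on the key: 0.22 N m while the screw runs free; after 0.4 to 1.0 rad (differs from unit to unit, cannot be seen) it meets the flat and the torque climbs by about 0.45 N m per rad. From 0.295 N m (15 N on the shaft) it is tight; above 0.42 N m (40 N) the flat is spoiled. The key has up to 0.12 rad of play either way.

How it is judged:
By the outcome, as a careful person would: the job done as asked, in the order asked, and still so for the second after the job is handed in, with the robot touching nothing.
It also fails if it takes over 72 s, if anything falls off the work surface, if the arm or the gripper's body presses on something with over 40 N, if the wrist force passes 120 N, or if a joint passes its speed limit or range.

ROBOT

A 6-joint arm with a two-finger parallel gripper is mounted at the origin on the work surface. World frame = base frame: x ahead of the robot, y to its left, z up, the work surface at z = 0. Lengths are in m, angles in rad, forces in N, time in s.
With the tool pointing down it reaches from about 0.2 to 0.875 m from the base axis. Payload 3.4 kg.
Tool frame: the origin (TCP) lies between the finger pads; the fingertips stand 11 mm ahead of it and the grasp point (between the pads) lies 8 mm behind it (arm.tcp_to_tips is the z of the fingertips in the tool frame, in m); z points along the fingers, y is the line along which they close (so a half turn about z gives the same grasp; the last joint's range is limited). The gripper opens to 94 mm and grips with 3 to 60 N. Pads are 16 mm wide; open, the fingers measure 119 mm over their backs; the gripper's body (75 mm by 177 mm) begins 78 mm behind the grasp point.
Start: joints at [-1.323, 0.276, 1.505, -0, 1.361, -0.121], TCP at [0.207, -0.536, 0.216] pointing down, gripper open.
Joint ranges: [-2.89, 2.89], [-0.75, 2.08], [0.22, 2.7], [-1.18, 4.32], [0.11, 2.71], [-2.7, 2.7]. Speed limits (rad/s): [2.57, 2.57, 3.14, 3.14, 3.14, 3.14].

INTERFACE

Orientations are given as a unit quaternion [w, x, y, z].
In Python, from bench import sensors, capture, camera_info, ticket, models, arm gives the robot as it stands. The module is installed in compiled form; this text tells all that it offers.
- The arm moves only by the shell command python3 -m creep 'ROWS' [FORCE]. ROWS is JSON, a list of rows, each a list of 7 numbers: the shift along the tool's x, y, z as a fraction of full scale, then the turn, a rotation vector about the tool's x, y, z as a fraction of full scale, then the opening, from 0 (shut) to 1 (fully open). A call has 1 to 10 rows; each row is the pose to reach, as a shift and turn from the pose commanded when the call began, along the tool's axes at that moment, turning the shorter way round; what a row does not reach only later rows make up. Full scale, the value 1, is 12 cm for a shift and 180 degrees for a turn. A row lasts 1/8 s, in which the tool goes at most 62.5 mm and 10.7 degrees, less where a joint would pass 70% of its speed; a pose out of reach is approached as far as the arm can. A call with a number of a shift or a turn outside -1 to 1 is refused whole. A call with a gripper value outside its range is refused whole. The fingers move at their own pace and stop on an object; FORCE is the grip in N (left out, the last holds). Time passes only in rows, so rows that repeat a pose let the fingers close. It gives the time, the measured TCP pose, the force, the opening and the grip force at its end, in the units of the state.
- sensors.observe(): the state, without advancing time (a new reading comes with each control period).
- capture(name): name is "side" or "top" or "wrist"; returns (picture, depth): 384x512x3 uint8, red, green, blue; 384x512 float32, m along the optical axis (not along the pixel's ray), 0 where there is no reading.
- camera_info(name): a dict with "K" (3x3 intrinsics, pixels), "eye" and "rotation" of the camera in the world; the wrist camera has in their place "hand_eye" (4x4, takes a point from camera to tool coordinates, whose origin is the TCP and whose axes are the flange's). Camera axes: x right, y up, looking along -z (the intrinsics and any distortion apply to the point x, -y, -z); pixel columns grow to the right and rows downward; lengths in m; the calibration is good to about 2 mm. A picture is of the moment at which its call begins: read the wrist's pose just before it. camera_info takes no time and is no camera call.
- ticket.finish_job(): hands the job in; it is judged then, once.
Trained networks look in the newest picture that a camera, given by its name, has taken for a name from the list of things; names that differ only in an ending like _2 or _b are one class to them, and where a whole thing is asked for, a point or a joint stands for the part that bears it (a point fixed in the world has none). Each returns a list of dicts, best first, with "confidence" (0 to 1); they miss things now and then, are a little off and sometimes report something else, mostly with a low value. They report only what shows in the picture. A call takes as long as a camera call.
- models.masks_of(camera, query): "mask" (384x512 bool, what is visible of it) and "bbox" ([left, top, right, bottom] in pixels, round what is visible of it).
- models.pinpoint(camera, query): "xy" ([column, row] in pixels: a listed point, or the origin of a listed thing).
The state is a dict: "time_s": time; "joint_positions": joint angles; "qvel": joint speeds; "joint_efforts": joint torques, N m; "ee_pos": TCP position; "eef_rot": TCP orientation; "force": force on the tool from outside, world axes, zero at the start; "torque": the same for the moment, N m; "gripper_width": finger opening in m; "grip_force": force on a finger pad.
Only numpy, scipy, OpenCV 4.12 (cv2) and the standard library are available. Lean on these libraries where they do the work, as an engineer would, in place of code of your own. Each camera call takes 0.05 s, during which the arm holds its last target. There are 200 camera calls.

## Working session

There is one attempt and no reset: what is moved stays moved. The work goes in short steps, Python scripts to look and compute and a shell command to move; the robot and the scene stay as the last step left them, time stands still between calls to the robot, and variables do not carry over. Pictures are saved under pics/ and viewed, at most 10 in all, crops included, and the job is handed in when it is done.

```bash
mkdir -p pics; cat > h.py <<'E'
import numpy as np, cv2
from scipy.spatial.transform import Rotation as R
from bench import sensors, capture, camera_info, ticket, models, arm
def Rq(q): return R.from_quat([q[1],q[2],q[3],q[0]])
def campose(n):
    c=camera_info(n)
    if 'eye' in c: return np.array(c['K']),np.array(c['rotation']),np.array(c['eye'])
    s=sensors.observe(); T=np.array(c['hand_eye']); r=Rq(s['eef_rot']).as_matrix()
    return np.array(c['K']), r@T[:3,:3], r@T[:3,3]+np.array(s['ee_pos'])
def ray(n,xy,P=None):
    K,r,e=P or campose(n)
    d=r@np.array([(xy[0]-K[0,2])/K[0,0],-(xy[1]-K[1,2])/K[1,1],-1]); return e,d
def atz(n,xy,z,P=None):
    e,d=ray(n,xy,P); return e+d*(z-e[2])/d[2]
def atd(n,xy,dep,P=None):
    e,d=ray(n,xy,P); return e+d*dep
def delta(p,Rt=None):
    s=sensors.observe(); r=Rq(s['eef_rot'])
    sh=r.inv().apply(np.array(p)-s['ee_pos'])/0.12
    t=(r.inv()*Rt).as_rotvec()/np.pi if Rt is not None else np.zeros(3)
    return np.round(sh,3),np.round(t,4)
E
python3 - <<'E'
from h import *
ims=[]
for n in ['side','top']:
    P=campose(n); im,d=capture(n); cv2.imwrite(f'pics/{n}0.png',im[:,:,::-1])
    print(n,P[2],camera_info(n).keys())
    for q in ['mixer','shaft','pin','screw','key','block','block_hole','bottle','tub','flat']:
        for m in models.pinpoint(n,q)[:1]:
            x,y=m['xy']; dd=d[int(np.clip(y,0,383)),int(np.clip(x,0,511))]
            print(q,round(m['confidence'],2),np.round(m['xy'],1),'depthpt',np.round(atd(n,(x,y),dd,P),3))
s=sensors.observe(); print(s['time_s'],s['ee_pos'],s['eef_rot'],s['force'],s['torque'])
E
```

```text
side [0.44013912 1.08190572 0.78214434] dict_keys(['K', 'eye', 'rotation'])Traceback (most recent call last):
  File "<stdin>", line 9, in <module>
  File "h.py", line 16, in atd
    e,d=ray(n,xy,P); return e+d*dep
        ~~~^^^^^^^^
  File "h.py", line 12, in ray
    d=r@np.array([(xy[0]-K[0,2])/K[0,0],-(xy[1]-K[1,2])/K[1,1],-1]); return e,d
      ~^~~~~~~~~~~~~~~~~~~~~~~~~~~~~~~~~~~~~~~~~~~~~~~~~~~~~~~~~~~~
ValueError: matmul: Input operand 1 has a mismatch in its core dimension 0, with gufunc signature (n?,k),(k,m?)->(n?,m?) (size 3 is different from 4)
```

```bash
sed -i "s/np.array(c\['rotation'\])/Rq(c['rotation']).as_matrix()/" h.py
python3 - <<'E'
from h import *
print(camera_info('side'),camera_info('wrist'))
for n in ['side','top']:
    P=campose(n); im,d=capture(n); cv2.imwrite(f'pics/{n}0.png',im[:,:,::-1])
    print(n,P[2])
    for q in ['mixer','shaft','pin','screw','key','block','block_hole','bottle','tub','flat']:
        for m in models.pinpoint(n,q)[:1]:
            x,y=m['xy']; dd=d[int(np.clip(y,0,383)),int(np.clip(x,0,511))]
            print(q,round(m['confidence'],2),np.round(m['xy'],1),'depthpt',np.round(atd(n,(x,y),dd,P),3))
s=sensors.observe(); print(s['time_s'],s['ee_pos'],s['eef_rot'],s['force'],s['torque'])
a,b=[cv2.imread(f'pics/{n}0.png') for n in('side','top')]
cv2.imwrite('pics/both0.png',cv2.resize(np.vstack([a,b])[:, :],None,fx=.78,fy=.78))
E
```

```text
{'K': array([[474.6332277 ,   0.        , 251.21405185],
       [  0.        , 474.6332277 , 193.79331246],
       [  0.        ,   0.        ,   1.        ]]), 'eye': array([0.44013912, 1.08190572, 0.78214434]), 'rotation': array([-0.08458071, -0.04296595,  0.47531703,  0.87468495])} {'K': array([[288.16175365,   0.        , 253.75822864],
       [  0.        , 288.16175365, 190.8958008 ],
       [  0.        ,   0.        ,   1.        ]]), 'hand_eye': array([[ 2.21934294e-04,  9.72347728e-01,  2.33537676e-01,
         6.63915598e-02],
       [ 9.99999975e-01, -2.06050511e-04, -9.24113922e-05,
        -9.58634678e-04],
       [-4.17354497e-05,  2.33537691e-01, -9.72347749e-01,
        -1.68214190e-01],
       [ 0.00000000e+00,  0.00000000e+00,  0.00000000e+00,
         1.00000000e+00]])}
side [0.44013912 1.08190572 0.78214434]
mixer 0.6 [265.5 253.5] depthpt [0.559 0.277 0.096]
pin 0.86 [268.6 178.2] depthpt [0.591 0.041 0.148]
screw 0.47 [267.  209.9] depthpt [0.575 0.163 0.135]
key 0.55 [306.5 166.7] depthpt [ 0.512 -0.244  0.032]
block 0.86 [308.4 168. ] depthpt [ 0.506 -0.252  
[... 289 characters left out ...]
] depthpt [ 0.509 -0.273  0.094]
shaft 0.56 [208.9 214.8] depthpt [0.578 0.146 0.132]
pin 0.73 [252.2 208.1] depthpt [0.598 0.031 0.144]
screw 0.52 [210.  217.8] depthpt [0.573 0.144 0.118]
key 0.59 [355.6 246.9] depthpt [ 0.513 -0.265  0.045]
block 0.74 [359.7 247.3] depthpt [ 0.511 -0.273  0.06 ]
block_hole 0.81 [366.2 247.9] depthpt [ 0.506 -0.282  0.098]
bottle 0.81 [296.4 154.4] depthpt [ 0.765 -0.09   0.091]
tub 0.86 [124.1 191.4] depthpt [0.638 0.38  0.117]
flat 0.69 [223.2 217.5] depthpt [0.577 0.109 0.101]
1.2 [ 0.20727912 -0.53638716  0.21648783] [4.74446699e-05 9.83051073e-01 1.83331901e-01 2.03083554e-06] [ 0.03691529 -0.74283037 -0.30499463] [ 0.03336906 -0.07173381  0.02353228]
```

View pics/both0.png

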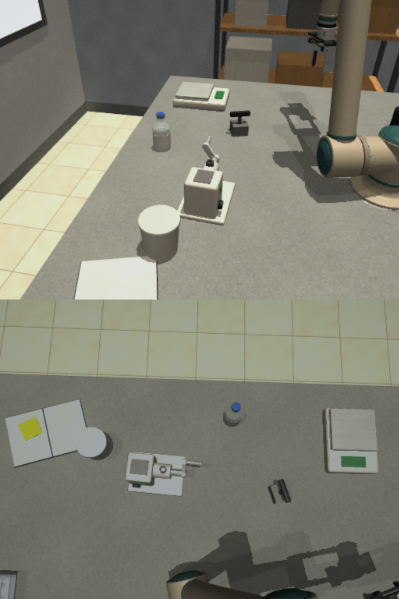

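```bash
python3 -m creep '[[0.95,-0.74,-0.7,0,0,-0.383,1],[0.95,-0.74,-0.7,0,0,-0.383,1],[0.95,-0.74,-0.7,0,0,-0.383,1],[0.95,-0.74,-0.7,0,0,-0.383,1],[0.95,-0.74,-0.7,0,0,-0.383,1],[0.95,-0.74,-0.7,0,0,-0.383,1],[0.95,-0.74,-0.7,0,0,-0.383,1]]'
python3 -m creep '[[1,0.62,0,0,0,0,1],[1,0.62,0,0,0,0,1],[1,0.62,0,0,0,0,1]]'
python3 -m creep '[[1,0.62,0,0,0,0,1],[1,0.62,0,0,0,0,1],[1,0.62,0,0,0,0,1]]'
python3 -m creep '[[1,0.62,0,0,0,0,1],[1,0.62,0,0,0,0,1],[1,0.62,0,0,0,0,1]]'
python3 -m creep '[[1,0.62,0,0,0,0,1],[1,0.62,0,0,0,0,1],[1,0.62,0,0,0,0,1],[1,0.62,0,0,0,0,1]]'
python3 - <<'E'
from h import *
s=sensors.observe(); print(s['time_s'],s['ee_pos'],s['eef_rot'],s['joint_positions'])
n='wrist'; P=campose(n); im,d=capture(n); cv2.imwrite('pics/w1.png',im[:,:,::-1]); np.savez('w1.npz',d=d,r=P[1],e=P[2])
for q in ['mixer','pin','screw','flat','shaft','socket_floor']:
    for m in models.pinpoint(n,q)[:1]:
        x,y=m['xy']; print(q,round(m['confidence'],2),np.round(m['xy'],1),np.round(atd(n,(x,y),d[int(np.clip(y,0,383)),int(np.clip(x,0,511))],P),4))
E
```

```text
time_s: 2.08
ee_pos: [0.2816, -0.4123, 0.3006]
eef_rot: [0.0, 0.705, 0.709, -0.0]
force: [-0.2, -0.5, -0.1]
gripper_width: 0.0939
grip_force: 0.0
time_s: 2.45
ee_pos: [0.3568, -0.2897, 0.3008]
eef_rot: [0.0, 0.705, 0.709, 0.0]
force: [-0.7, -0.1, 0.6]
gripper_width: 0.0939
grip_force: 0.0
time_s: 2.82
ee_pos: [0.4312, -0.1704, 0.3006]
eef_rot: [0.0, 0.705, 0.709, 0.0]
force: [0.8, 0.6, 0.4]
gripper_width: 0.0938
grip_force: 0.0
time_s: 3.2
ee_pos: [0.5057, -0.0511, 0.3002]
eef_rot: [0.0, 0.706, 0.708, -0.0]
force: [-0.6, -0.7, -0.5]
gripper_width: 0.0942
grip_force: 0.0
time_s: 3.7
ee_pos: [0.5787, 0.0667, 0.2999]
eef_rot: [0.0, 0.707, 0.708, -0.001]
force: [0.1, -0.1, 0.0]
gripper_width: 0.094
grip_force: 0.0
3.7 [0.57872736 0.06667375 0.2998981 ] [ 1.75114893e-04  7.06640546e-01  7.07571793e-01 -1.12500464e-03] [-0.00350266  0.25506699  1.3311705  -0.0018444   1.55669087 -0.0047924 ]
mixer 0.88 [250.  101.1] [0.5729 0.1565 0.133 ]
pin 0.95 [268.2 200.9] [0.594  0.0452 0.1467]
screw 0.82 [247.1 109.2] [0.5694 0.1483 0.122 ]
flat 0.64 [253.6 144.7] [0.5769 0.1057 0.0978]
socket_floor 0.47 [247.1 111.5] [0.5693 0.1458 0.1194]
```

View pics/w1.png

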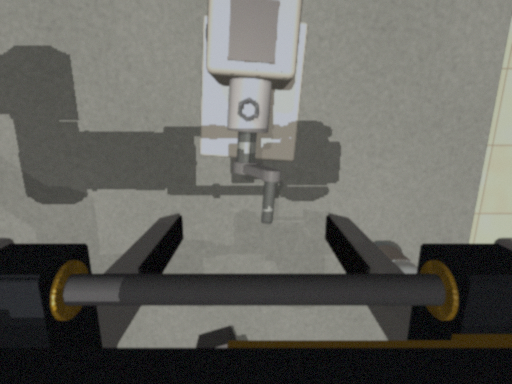

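```bash
python3 - <<'E'
from h import *
f=np.load('w1.npz'); d=f['d'];r=f['r'];e=f['e'];K=np.array(camera_info('wrist')['K'])
v,u=np.mgrid[:384,:512]; c=np.stack([(u-K[0,2])/K[0,0],-(v-K[1,2])/K[1,1],-np.ones(u.shape)],-1)*d[...,None]
p=c@r.T+e; ok=(d>0)&(v<235)
q=p[ok]
h=q[(q[:,2]>.129)&(q[:,2]<.14)&(q[:,1]>.165)&(abs(q[:,0]-.57)<.08)]
print('housing',cv2.minAreaRect((h[:,:2]*1000).astype(np.float32)),h[:,1].min(),h[:,2].mean())
g=q[(q[:,2]>.008)&(q[:,2]<.04)&(abs(q[:,0]-.57)<.1)&(q[:,1]<.24)]
print('foot',cv2.minAreaRect((g[:,:2]*1000).astype(np.float32)),np.median(g[:,2]))
for y in np.arange(.0,.20,.008):
    t=q[(abs(q[:,1]-y)<.004)&(q[:,2]>.06)&(abs(q[:,0]-.57)<.08)]
    if len(t): print(round(y,3),len(t),np.round([t[:,0].min(),t[:,0].max(),t[:,2].max(),t[t[:,2]>t[:,2].max()-.004][:,0].mean()],4))
E
```

```text
housing ((575.5109252929688, 222.21987915039062), (75.37103271484375, 96.81475830078125), 86.85002899169922) 0.18305740444831797 0.13254183700129493
foot ((570.8527221679688, 161.4317626953125), (165.8017578125, 150.4796600341797), 86.23780059814453) 0.013761228122312313
0.016 20 [0.586  0.5992 0.1475 0.5924]
0.024 77 [0.5859 0.5991 0.1484 0.5925]
0.032 74 [0.586  0.6002 0.1481 0.5936]
0.04 81 [0.587  0.6    0.1479 0.5936]
0.048 76 [0.5881 0.6012 0.148  0.5941]
0.056 81 [0.588  0.6022 0.148  0.5944]
0.064 143 [0.53   0.6249 0.3029 0.5655]
0.072 605 [0.5286 0.6264 0.3223 0.5759]
0.08 1174 [0.5184 0.6366 0.3269 0.5755]
0.088 134 [0.5501 0.5775 0.1104 0.5642]
0.096 118 [0.5558 0.5775 0.1085 0.5667]
0.104 116 [0.5558 0.5787 0.1076 0.5667]
0.112 128 [0.5557 0.5787 0.1077 0.5672]
0.12 123 [0.5573 0.5937 0.1222 0.5734]
0.128 277 [0.5437 0.5937 0.122  0.5687]
0.136 292 [0.5435 0.595  0.135  0.5699]
0.144 285 [0.5456 0.596  0.1347 0.5702]
0.152 307 [0.5455 0.596  0.1348 0.5704]
0.16 287 [0.5453 0.597  0.1354 0.5698]
0.168 310 [0.5453 0.5969 0.1218 0.5712]
0.176 306 [0.5471 0.5981 0.1225 0.5727]
0.184 841 [0.5277 0.622  0.1331 0.5908]
0.192 738 [0.5238 0.623  0.1342 0.5758]
```

```bash
python3 -m creep '[[-0.222,0.123,0.9,0,0,0.0194,0.6],[-0.222,0.123,0.9,0,0,0.0194,0.6]]'
python3 -m creep '[[0,0,0.49,0,0,0,0.5],[0,0,0.49,0,0,0,0.5],[0,0,0.49,0,0,0,0],[0,0,0.49,0,0,0,0],[0,0,0.49,0,0,0,0],[0,0,0.49,0,0,0,0],[0,0,0.49,0,0,0,0]]' 6
python3 - <<'E'
from h import *
s=sensors.observe(); print(s['time_s'],s['ee_pos'],s['eef_rot'],s['gripper_width'],s['grip_force'])
E
```

```text
time_s: 4.3
ee_pos: [0.5932, 0.0403, 0.1915]
eef_rot: [0.001, 0.728, 0.685, 0.0]
force: [-0.1, -0.1, -0.5]
gripper_width: 0.0774
grip_force: 0.0
time_s: 5.18
ee_pos: [0.5948, 0.0413, 0.1347]
eef_rot: [0.001, 0.728, 0.686, 0.001]
force: [1.2, -0.5, 3.1]
gripper_width: 0.0138
grip_force: 6.0
5.175 [0.59477063 0.04127159 0.13470833] [0.00127722 0.72788424 0.68569783 0.00117987] 0.01378378624026874 5.999148935079575
```

```bash
python3 -m creep '[[0,-0.091,-0.046,0,0,0,0],[0,-0.203,-0.071,0,0,0,0],[0,-0.294,-0.071,0,0,0,0],[0,-0.384,-0.053,0,0,0,0],[0,-0.448,-0.028,0,0,0,0],[0,-0.488,-0.006,0,0,0,0],[0,-0.488,-0.006,0,0,0,0],[0,-0.488,-0.006,0,0,0,0]]'
python3 - <<'E'
from h import *
s=sensors.observe(); print(s['time_s'],s['ee_pos'],s['eef_rot'],s['gripper_width'],s['grip_force'],s['force'])
E
```

```text
time_s: 6.18
ee_pos: [0.5335, 0.0449, 0.1336]
eef_rot: [-0.001, 0.728, 0.686, -0.001]
force: [-1.7, -0.0, 0.1]
gripper_width: 0.014
grip_force: 6.0
6.175 [0.53349044 0.04491919 0.13359632] [-0.00134047  0.72788454  0.68569718 -0.00129743] 0.014036934246842157 5.999952927231789 [-1.71686262 -0.01479901  0.08372637]
```

```bash
python3 -m creep '[[0,-0.488,-0.006,0,0,0,0.4]]' >/dev/null 2>&1; echo skip
```

```text
skip
```

```bash
python3 - <<'E'
from h import *
s=sensors.observe(); print(s['time_s'],s['ee_pos'],s['gripper_width'],s['grip_force'],s['force'])
n='side'; im,d=capture(n); P=campose(n)
for m in models.pinpoint(n,'pin')[:1]:
    x,y=m['xy']; print(m['confidence'],atd(n,(x,y),d[int(y),int(x)],P))
cv2.imwrite('pics/s2.png',cv2.resize(im[100:260,180:380,::-1],None,fx=3,fy=3))
E
```

```text
6.3 [0.48499138 0.04738936 0.13491729] 0.0829346564736043 6.015903800725937 [12.23236665 -0.53071027 -8.63501601]
0.68 [ 0.52431799 -0.15923209  0.00381246]
```

View pics/s2.png

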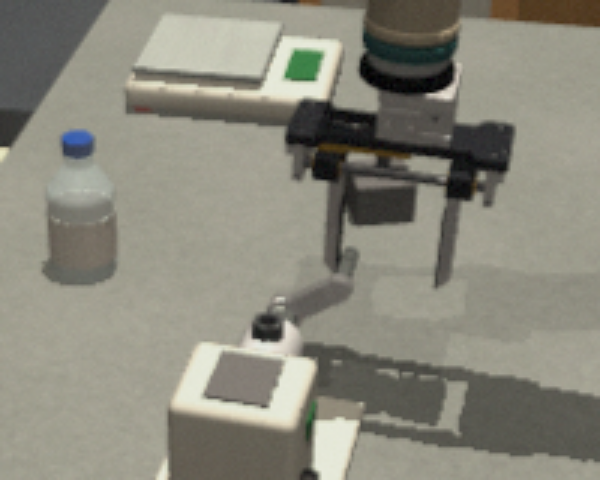

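I typed an offset that was relative to the new pose, so that row pushed the crank on towards -x. The picture shows the finger at (340,250) resting against the pin, with the crank leaning far over. I'll back off upward, find the pin again and regrasp it to bring it back.

```bash
python3 -m creep '[[0,0,-0.4,0,0,0,0.95],[0,0.35,-0.8,0,0,0,1],[0,0.35,-0.8,0,0,0,1],[0,0.35,-0.8,0,0,0,1]]'
python3 - <<'E'
from h import *
s=sensors.observe(); print(s['time_s'],s['ee_pos'],s['force'])
n='wrist'; P=campose(n);im,d=capture(n); 
r,e=P[1:]; K=P[0]
v,u=np.mgrid[:384,:512]; c=np.stack([(u-K[0,2])/K[0,0],-(v-K[1,2])/K[1,1],-np.ones(u.shape)],-1)*d[...,None]
q=(c@r.T+e)[(d>0)]
for y in np.arange(.016,.064,.008):
    t=q[(abs(q[:,1]-y)<.004)&(q[:,2]>.06)&(q[:,2]<.17)&(abs(q[:,0]-.53)<.08)]
    if len(t): print(round(y,3),len(t),np.round([t[:,0].min(),t[:,0].max(),t[:,2].max()],4))
for m in models.pinpoint(n,'pin')[:1]:
    x,y=m['xy']; print(m['confidence'],atd(n,(x,y),d[int(y),int(x)],P))
E
```

```text
time_s: 6.9
ee_pos: [0.5172, 0.0457, 0.2299]
eef_rot: [-0.001, 0.728, 0.686, -0.001]
force: [-0.6, 0.6, -0.7]
gripper_width: 0.0937
grip_force: 0.0
6.9 [0.51721002 0.04568322 0.22992331] [-0.57123581  0.59014455 -0.68949205]
0.024 61 [0.5066 0.5198 0.1288]
0.032 108 [0.5069 0.5202 0.1292]
0.04 110 [0.5073 0.5206 0.1287]
0.048 110 [0.5078 0.5221 0.1285]
0.056 122 [0.5083 0.5226 0.1281]
0.94 [0.51512631 0.04928261 0.12796583]
```

```bash
python3 -m creep '[[-0.03,-0.025,0.968,0,0,0,0.7],[-0.03,-0.025,0.968,0,0,0,0.5],[-0.03,-0.025,0.968,0,0,0,0.3],[-0.03,-0.025,0.968,0,0,0,0],[-0.03,-0.025,0.968,0,0,0,0],[-0.03,-0.025,0.968,0,0,0,0],[-0.03,-0.025,0.968,0,0,0,0]]' 6
python3 -m creep '[[0,0.04,-0.06,0,0,0,0],[0,0.075,-0.103,0,0,0,0],[0,0.12,-0.143,0,0,0,0],[0,0.165,-0.175,0,0,0,0],[0,0.165,-0.175,0,0,0,0],[0,0.165,-0.175,0,0,0,0]]'
```

```text
time_s: 7.88
ee_pos: [0.5158, 0.0424, 0.1159]
eef_rot: [0.001, 0.728, 0.686, 0.001]
force: [-0.2, -0.2, -0.9]
gripper_width: 0.027
grip_force: 0.0
time_s: 8.62
ee_pos: [0.5286, 0.0413, 0.1361]
eef_rot: [-0.005, 0.728, 0.686, -0.005]
force: [-12.6, 0.1, 9.9]
gripper_width: 0.017
grip_force: 6.0
```

```bash
python3 -m creep '[[0,0,0,0,0,0,0],[0,0,0,0,0,0,0]]'
python3 - <<'E'
from h import *
n='side'; im,d=capture(n)
cv2.imwrite('pics/s3.png',cv2.resize(im[130:230,200:340,::-1],None,fx=4,fy=4))
E
```

```text
time_s: 8.88
ee_pos: [0.5285, 0.0413, 0.1361]
eef_rot: [-0.005, 0.728, 0.686, -0.005]
force: [-12.8, -0.2, 9.2]
gripper_width: 0.0171
grip_force: 6.0
```

View pics/s3.png

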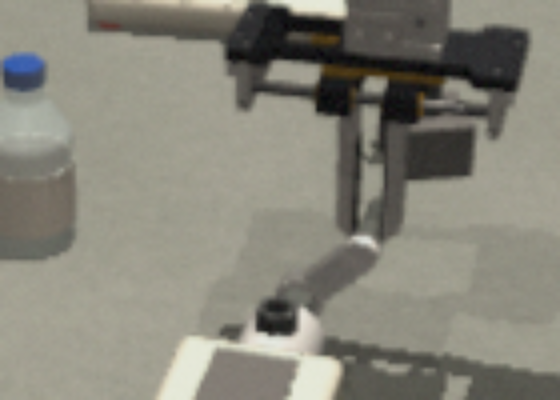

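The pin has slipped to the fingertips at about (370,225), because the jaws hadn't closed when the arc began. I'll open, rise, re-measure and regrasp.

```bash
python3 -m creep '[[0,0,0,0,0,0,0.5],[0,0,0,0,0,0,0.9],[0,0,-0.4,0,0,0,1],[0,0,-0.78,0,0,0,1],[0,0,-0.78,0,0,0,1],[0,0,-0.78,0,0,0,1]]'
cat > pin.py <<'E'
from h import *
s=sensors.observe(); print(s['time_s'],s['ee_pos'],s['force'])
n='wrist'; P=campose(n);im,d=capture(n); 
r,e=P[1:]; K=P[0]
v,u=np.mgrid[:384,:512]; c=np.stack([(u-K[0,2])/K[0,0],-(v-K[1,2])/K[1,1],-np.ones(u.shape)],-1)*d[...,None]
q=(c@r.T+e)[(d>0)]
for y in np.arange(.032,.05,.008):
    t=q[(abs(q[:,1]-y)<.004)&(q[:,2]>.06)&(q[:,2]<.17)&(abs(q[:,0]-.53)<.08)]
    if len(t):
        px=(t[:,0].min()+t[:,0].max())/2; pz=t[:,2].max()-.007; ox=px-(.5705-.061*(.15-y)); print(round(y,3),np.round([px,pz,np.arctan2(ox,pz-.095),np.hypot(ox,pz-.095)],4))
E
python3 pin.py
```

```text
time_s: 9.68
ee_pos: [0.5351, 0.0412, 0.2292]
eef_rot: [0.0, 0.728, 0.686, 0.0]
force: [-0.8, 0.1, -0.4]
gripper_width: 0.0731
grip_force: 0.0
9.675 [0.53513087 0.04117662 0.22916417] [-0.78186106  0.14254605 -0.41780789]
0.032 [ 0.5246  0.1352 -0.7659  0.0558]
0.04 [ 0.5252  0.1351 -0.7662  0.0556]
0.048 [ 0.5257  0.1354 -0.7617  0.0559]
```

```bash
python3 -m creep '[[0,-0.083,0.85,0,0,0,0.5],[0,-0.083,0.85,0,0,0,0.4],[0,-0.083,0.85,0,0,0,0.1],[0,-0.083,0.85,0,0,0,0],[0,-0.083,0.85,0,0,0,0],[0,-0.083,0.85,0,0,0,0],[0,-0.083,0.85,0,0,0,0],[0,-0.083,0.85,0,0,0,0]]' 12
python3 -m creep '[[0,0,0,0,0,0,0],[0,0,0,0,0,0,0],[0,0.04,-0.033,0,0,0,0],[0,0.078,-0.061,0,0,0,0],[0,0.078,-0.061,0,0,0,0],[0,0.078,-0.061,0,0,0,0]]'
```

```text
time_s: 10.72
ee_pos: [0.5259, 0.0417, 0.1282]
eef_rot: [0.001, 0.728, 0.686, 0.001]
force: [1.6, -0.1, 0.7]
gripper_width: 0.0135
grip_force: 12.0
time_s: 11.48
ee_pos: [0.5327, 0.0412, 0.1346]
eef_rot: [-0.001, 0.728, 0.686, -0.001]
force: [-5.4, 0.0, 2.0]
gripper_width: 0.0134
grip_force: 12.0
```

```bash
python3 -m creep '[[0,0.03,-0.015,0,0,0,0],[0,0.03,-0.015,0,0,0,0]]'
python3 -m creep '[[0,0,0,0,0,0,0.5],[0,0,0,0,0,0,0.7],[0,0,-0.5,0,0,0,1],[0.1,0.1,-0.88,0,0,0,1],[0.1,0.1,-0.88,0,0,0,1]]'
python3 pin.py
python3 -m creep '[[0.7,0.12,0,0,0,0,1],[0.7,0.12,0,0,0,0,1],[0.7,0.12,0,0,0,0,1]]'
python3 - <<'E'
from h import *
s=sensors.observe(); print(s['time_s'],s['ee_pos'],s['force'])
n='wrist'; P=campose(n); im,d=capture(n); np.savez('w2.npz',im=im,d=d,r=P[1],e=P[2])
for q in ['screw','flat','socket_floor']:
    for m in models.pinpoint(n,q)[:1]:
        x,y=m['xy']; print(q,round(m['confidence'],2),np.round(m['xy'],1),np.round(atd(n,(x,y),d[int(y),int(x)],P),4),atz(n,(x,y),.133,P))
        if q=='screw': cv2.imwrite('pics/w2.png',cv2.resize(im[int(y)-50:int(y)+50,int(x)-50:int(x)+50,::-1],None,fx=6,fy=6,interpolation=cv2.INTER_CUBIC))
E
```

```text
time_s: 11.72
ee_pos: [0.5358, 0.0409, 0.1369]
eef_rot: [-0.001, 0.728, 0.686, -0.002]
force: [-6.4, -0.4, 6.5]
gripper_width: 0.0136
grip_force: 12.0
time_s: 12.35
ee_pos: [0.5549, 0.0528, 0.2466]
eef_rot: [0.004, 0.728, 0.686, 0.004]
force: [-0.3, -0.4, -0.8]
gripper_width: 0.0599
grip_force: 0.0
12.35 [0.55489854 0.05275108 0.24655033] [-0.3354071  -0.39026144 -0.80058416]
0.032 [ 0.5335  0.143  -0.5553  0.0565]
0.04 [ 0.5341  0.1435 -0.5485  0.0569]
0.048 [ 0.5348  0.1429 -0.5522  0.0563]
time_s: 12.78
ee_pos: [0.5695, 0.136, 0.2406]
eef_rot: [-0.001, 0.727, 0.687, -0.001]
force: [-1.3, -0.4, -0.2]
gripper_width: 0.0927
grip_force: 0.0
12.775 [0.56949576 0.13597772 0.24056176] [-1.32816629 -0.38796466 -0.16213667]
screw 0.58 [252.  179.2] [0.5668 0.1472 0.1222] [0.56701939 0.14931796 0.133     ]
flat 0.81 [255.3 213.6] [0.5678 0.1045 0.1036] [0.56827408 0.11403732 0.133     ]
socket_floor 0.81 [255.7 175. ] [0.5708 0.1511 0.121 ] [0.57084968 0.15326396 0.133     ]
```

View pics/w2.png

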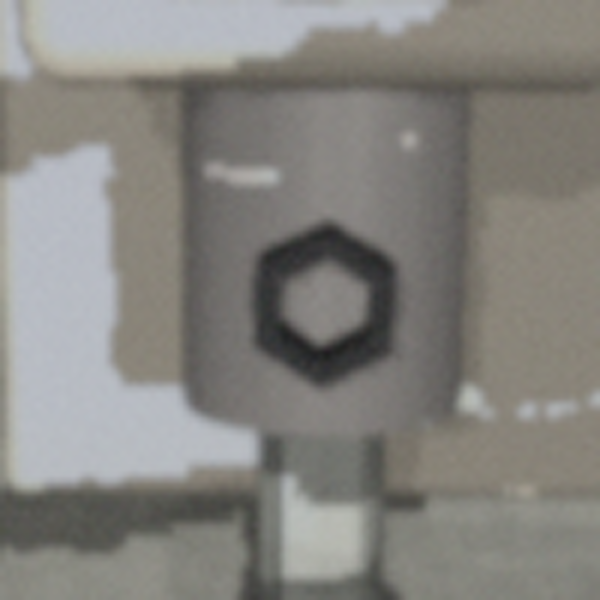

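```bash
python3 -m creep '[[-1,-0.08,-0.1,0,0,0,1],[-1,-0.08,-0.1,0,0,0,1]]'
python3 -m creep '[[-1,-0.08,-0.1,0,0,0,1],[-1,-0.08,-0.1,0,0,0,1]]' >/dev/null
python3 -m creep '[[-1,-0.08,0,0,0,0,1],[-1,-0.08,0,0,0,0,1],[-1,-0.08,0,0,0,0,1]]' > /dev/null
python3 -m creep '[[-0.4,-0.04,0,0,0,0,1],[-0.4,-0.04,0,0,0,0,1],[-0.4,-0.04,0,0,0,0,1]]'
python3 - <<'E'
from h import *
s=sensors.observe(); print(s['time_s'],s['ee_pos'],s['joint_positions'],s['force'])
n='wrist'; P=campose(n); im,d=capture(n); cv2.imwrite('pics/w3.png',im[:,:,::-1])
for q in ['key','block','block_hole']:
    for m in models.pinpoint(n,q)[:1]:
        x,y=m['xy']; print(q,round(m['confidence'],2),np.round(m['xy'],1),np.round(atd(n,(x,y),d[int(y),int(x)],P),4))
r,e=P[1:]; K=P[0]
v,u=np.mgrid[:384,:512]; c=np.stack([(u-K[0,2])/K[0,0],-(v-K[1,2])/K[1,1],-np.ones(u.shape)],-1)*d[...,None]
q=(c@r.T+e)[(d>0)]; q=q[np.hypot(q[:,0]-.51,q[:,1]+.275)<.1]
t=q[(q[:,2]>.09)&(q[:,2]<.11)]; print('bar',len(t),cv2.minAreaRect((t[:,:2]*1000).astype(np.float32)),t[:,2].mean())
t=q[(q[:,2]>.04)&(q[:,2]<.052)]; print('block',len(t),cv2.minAreaRect((t[:,:2]*1000).astype(np.float32)))
E
```

```text
time_s: 13.22
ee_pos: [0.5527, 0.0139, 0.2544]
eef_rot: [0.0, 0.728, 0.686, -0.0]
force: [1.1, 0.4, 0.2]
gripper_width: 0.0941
grip_force: 0.0
time_s: 14.22
ee_pos: [0.5119, -0.2691, 0.2663]
eef_rot: [-0.0, 0.728, 0.686, 0.0]
force: [0.5, 0.1, 0.5]
gripper_width: 0.0942
grip_force: 0.0
14.225 [ 0.51186112 -0.26914793  0.26627654] [-6.04971479e-01  2.58303515e-01  1.40731436e+00  8.89911466e-04
  1.47663583e+00 -5.44945122e-01] [0.46555899 0.10567827 0.53054542]
key 0.63 [258.6 176.8] [ 0.5168 -0.2747  0.0466]
block 0.7 [255.6 174.2] [ 0.5129 -0.2717  0.0418]
block_hole 0.58 [259.2 179.7] [ 0.5171 -0.2701  0.0903]
bar 1021 ((510.405517578125, -280.80584716796875), (83.8666763305664, 18.414403915405273), 19.296375274658203) 0.09706496332011869
block 1337 ((512.8993530273438, -277.9105529785156), (63.9454345703125, 64.3892822265625), 19.093904495239258)
```

View pics/w3.png

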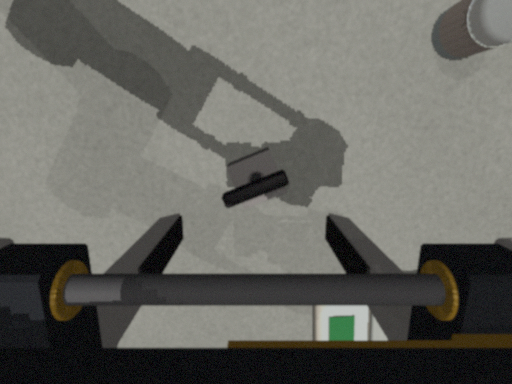

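```bash
python3 -m creep '[[-0.098,-0.007,0.7,0,0,0.373,0.6],[-0.098,-0.007,0.7,0,0,0.373,0.6],[-0.098,-0.007,0.7,0,0,0.373,0.6],[-0.098,-0.007,0.7,0,0,0.373,0.6],[-0.098,-0.007,0.7,0,0,0.373,0.6],[-0.098,-0.007,0.7,0,0,0.373,0.6],[-0.098,-0.007,0.7,0,0,0.373,0.6],[-0.098,-0.007,0.7,0,0,0.373,0.6]]'
python3 - <<'E'
from h import *
print(delta([.5104,-.2808,.080],R.from_matrix(np.array([[np.cos(.3368),np.sin(.3368),0],[np.sin(.3368),-np.cos(.3368),0],[0,0,-1]]))))
n='wrist'; P=campose(n); im,d=capture(n); r,e=P[1:]; K=P[0]
v,u=np.mgrid[:384,:512]; c=np.stack([(u-K[0,2])/K[0,0],-(v-K[1,2])/K[1,1],-np.ones(u.shape)],-1)*d[...,None]
q=(c@r.T+e)[(d>0)]; q=q[np.hypot(q[:,0]-.51,q[:,1]+.275)<.08]
t=q[(q[:,2]>.092)&(q[:,2]<.11)]; print('bar',len(t),cv2.minAreaRect((t[:,:2]*1000).astype(np.float32)),t[:,2].mean())
t=q[(q[:,2]>.04)&(q[:,2]<.052)]; print('block',len(t),cv2.minAreaRect((t[:,:2]*1000).astype(np.float32)))
E
```

```text
time_s: 15.42
ee_pos: [0.5109, -0.2809, 0.1824]
eef_rot: [0.0, 0.985, 0.17, 0.0]
force: [0.4, -0.4, 0.7]
gripper_width: 0.0564
grip_force: 0.0
(array([-0.003, -0.002,  0.853]), array([ 0.    , -0.    ,  0.0013]))
bar 1673 ((511.7948303222656, -281.2026062011719), (82.72113037109375, 17.24960708618164), 19.22794532775879) 0.09736558049975765
block 2318 ((513.583984375, -278.0293273925781), (64.2205810546875, 64.15104675292969), 19.05633544921875)
```

```bash
python3 -m creep '[[0.005,0,0.853,0,0,0,0.5],[0.005,0,0.853,0,0,0,0.4],[0.005,0,0.853,0,0,0,0.2],[0.005,0,0.853,0,0,0,0],[0.005,0,0.853,0,0,0,0],[0.005,0,0.853,0,0,0,0],[0.005,0,0.853,0,0,0,0],[0.005,0,0.853,0,0,0,0]]' 50
python3 - <<'E'
from h import *
s=sensors.observe(); print(s['ee_pos'],s['force'],s['torque'],s['gripper_width'],s['grip_force'])
E
```

```text
time_s: 16.48
ee_pos: [0.5124, -0.282, 0.0816]
eef_rot: [0.001, 0.986, 0.169, 0.001]
force: [0.3, 2.2, 6.4]
gripper_width: 0.0175
grip_force: 50.0
[ 0.51235795 -0.28195482  0.08158834] [0.33218064 2.23697278 6.41291193] [ 0.37580356 -0.13792592 -0.01617433] 0.017535734814970626 50.000553131103516
```

```bash
python3 -m creep '[[0,0,-0.4,0,0,0,0],[0,0,-0.9,0,0,0,0],[0,0,-0.9,0,0,0,0]]'
python3 -m creep '[[0.41,-0.8,-0.5,0,0,0,0],[0.41,-0.8,-0.5,0,0,0,0]]' >/dev/null
python3 -m creep '[[0.41,-0.8,0,0,0,0,0],[0.41,-0.8,0,0,0,0,0]]' >/dev/null
python3 -m creep '[[0.41,-0.8,0,0,0,0,0],[0.41,-0.8,0,0,0,0,0]]'
python3 -m creep '[[0.41,-0.8,0,0,0,-0.37,0],[0.41,-0.8,0,0,0,-0.37,0],[0.41,-0.8,0,0,0,-0.37,0],[0.41,-0.8,0,0,0,-0.37,0],[0.41,-0.8,0,0,0,-0.37,0],[0.41,-0.8,0,0,0,-0.37,0],[0.41,-0.8,0,0,0,-0.37,0],[0.41,-0.8,0,0,0,-0.37,0]]'
python3 - <<'E'
from h import *
s=sensors.observe(); print(s['ee_pos'],s['eef_rot'],s['force'],s['torque'],s['gripper_width'],s['grip_force'])
n='wrist'; P=campose(n); im,d=capture(n); cv2.imwrite('pics/w4.png',im[:,:,::-1]); np.savez('w4.npz',im=im,d=d,r=P[1],e=P[2])
for q in ['key','screw','socket_floor']:
    for m in models.pinpoint(n,q)[:1]:
        x,y=m['xy']; print(q,round(m['confidence'],2),np.round(m['xy'],1),np.round(atd(n,(x,y),d[int(y),int(x)],P),4))
a=np.radians(86);print(delta([.571,.1485,.2226],R.from_matrix([[np.cos(a),np.sin(a),0],[np.sin(a),-np.cos(a),0],[0,0,-1]])))
E
```

```text
time_s: 16.85
ee_pos: [0.5137, -0.2838, 0.1931]
eef_rot: [0.004, 0.986, 0.169, 0.004]
force: [-0.5, -0.3, -1.5]
gripper_width: 0.0175
grip_force: 50.0
time_s: 17.6
ee_pos: [0.5535, 0.0413, 0.2462]
eef_rot: [-0.0, 0.986, 0.169, -0.001]
force: [0.4, -1.1, -1.5]
gripper_width: 0.0176
grip_force: 50.0
time_s: 18.6
ee_pos: [0.5686, 0.1459, 0.2469]
eef_rot: [-0.0, 0.732, 0.681, -0.001]
force: [-0.7, 0.4, -1.6]
gripper_width: 0.0171
grip_force: 50.0
[0.56858232 0.14585035 0.24692654] [-3.31669275e-04  7.31888923e-01  6.81423425e-01 -7.81305127e-04] [-0.67263445  0.38959777 -1.5803267 ] [-0.07021251 -0.06860935 -0.01517558] 0.017090938788755897 49.998968839645386
key 0.88 [253.7 198.5] [0.5693 0.1729 0.2632]
(array([0.022, 0.016, 0.209]), array([-0.0001,  0.0001, -0.0001]))
```

View pics/w4.png

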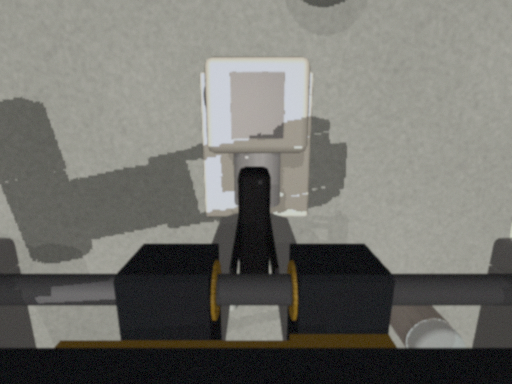

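```bash
python3 - <<'E'
from h import *
s=sensors.observe(); Rt=Rq(s['eef_rot'])
f=np.load('w4.npz'); d=f['d'];r=f['r'];e=f['e'];K=np.array(camera_info('wrist')['K'])
v,u=np.mgrid[:384,:512]; c=np.stack([(u-K[0,2])/K[0,0],-(v-K[1,2])/K[1,1],-np.ones(u.shape)],-1)*d[...,None]
q=(c@r.T+e)[(d>0)]; t=Rt.inv().apply(q-s['ee_pos'])
b=t[(abs(t[:,1])<.012)&(t[:,0]>.012)&(t[:,0]<.06)&(t[:,2]<-.006)&(t[:,2]>-.03)]
print(len(b),b[:,0].max(),np.percentile(b[:,0],99),np.polyfit(b[:,0],b[:,2],1),b[:,1].min(),b[:,1].max())
for n in ['side','top']:
    P=campose(n); im,d=capture(n)
    for k in ['key','screw','socket_floor']:
        for m in models.pinpoint(n,k)[:1]:
            x,y=m['xy']; z={'key':s['ee_pos'][2]-.0736,'screw':.134,'socket_floor':.120}[k]
            print(n,k,round(m['confidence'],2),np.round(m['xy'],1),atz(n,(x,y),z,P))
    if n=='side': cv2.imwrite('pics/s4.png',cv2.resize(im[110:230,200:340,::-1],None,fx=5,fy=5,interpolation=cv2.INTER_CUBIC))
E
```

```text
1782 0.04276282801037535 0.042410062934204094 [ 0.02531114 -0.0163099 ] -0.010422688627496166 0.007470361400557325
side key 0.8 [271.1 192. ] [0.56918384 0.14448048 0.17409965]
side screw 0.61 [267.1 209.4] [0.57521615 0.16045072 0.134     ]
side socket_floor 0.44 [270.2 210.5] [0.56998637 0.14368498 0.12      ]
top key 0.65 [203.8 224.9] [0.54515833 0.1546854  0.17409965]
```

View pics/s4.png

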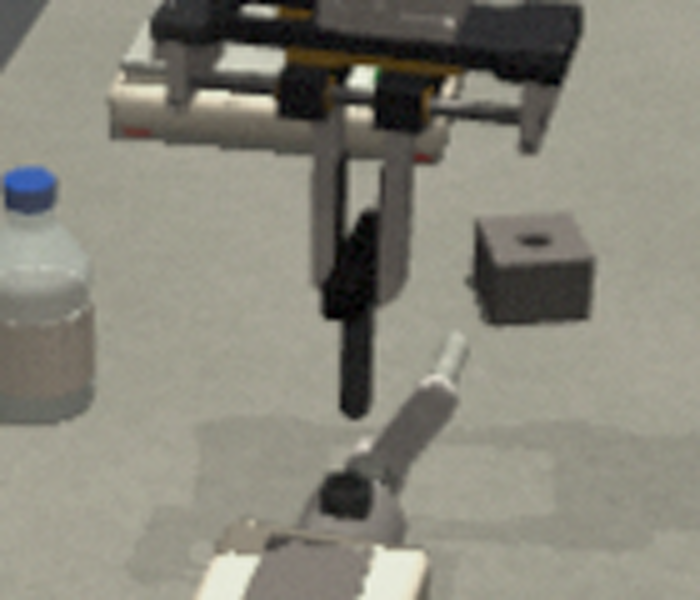

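```bash
python3 - <<'E'
from h import *
from bench import models
im,d=capture('side'); P=campose('side')
g=im.astype(int).sum(2)
# dark shank columns centroid by row; dark head
for y in list(range(176,194,3))+list(range(204,214)):
    row=g[y,255:285]; w=np.clip(250-row,0,None); k=np.where(row<170)[0]
    print(y,255+(w*np.arange(30)).sum()/max(w.sum(),1), k.min()+255 if len(k) else None,k.max()+255 if len(k) else None)
print(atz('side',(271,191.5),.1733,P),atz('side',(269.2,207.4),.134,P))
E
```

```text
176 270.92709599027944 269 273
179 270.7240566037736 268 273
182 270.6372315035799 269 273
185 270.59420289855075 268 273
188 270.36160714285717 268 273
191 270.1042713567839 268 272
204 270.921768707483 269 270
205 269.4426395939086 266 271
206 269.2858231707317 265 272
207 268.8948948948949 265 273
208 268.397510373444 264 273
209 268.49185415050425 264 273
210 268.50314465408803 264 273
211 268.41960507757403 264 273
212 268.63174354964815 265 272
213 269.9763440860215 270 272
[0.56992503 0.14112517 0.1733    ] [0.57162128 0.15116411 0.134     ]
```

```bash
python3 -m creep '[[0.019,0.024,0.2,0,0,0,0],[0.019,0.024,0.3,0,0,0,0],[0.019,0.024,0.32,0,0,0,0],[0.019,0.024,0.34,0,0,0,0],[0.019,0.024,0.36,0,0,0,0],[0.019,0.024,0.36,0,0,0,0]]'
python3 -c "
from h import *
s=sensors.observe(); print(s['ee_pos'],s['force'],s['torque'],s['gripper_width'])"
```

```text
time_s: 20.0
ee_pos: [0.5723, 0.148, 0.205]
eef_rot: [0.0, 0.731, 0.682, 0.0]
force: [0.6, 0.1, -2.1]
gripper_width: 0.0176
grip_force: 50.0
[0.57230312 0.14795721 0.20497924] [ 0.58990453  0.07764989 -2.1492763 ] [-0.22312844 -0.18695138 -0.01301821] 0.017585595776968804
```

```bash
python3 -m creep '[[0,0,0.02,0,0,0,0],[0,0,0.035,0,0,0,0],[0,0,0.05,0,0,0,0],[0,0,0.06,0,0,0,0],[0,0,0.06,0,0,0,0]]'
python3 -c "
from h import *
s=sensors.observe(); print(s['ee_pos'],s['force'],s['torque'],s['gripper_width'])"
```

```text
time_s: 20.62
ee_pos: [0.5736, 0.1475, 0.2028]
eef_rot: [0.003, 0.731, 0.682, 0.002]
force: [-4.3, -3.5, 19.4]
gripper_width: 0.0179
grip_force: 50.0
[0.57359106 0.1474907  0.20282412] [-4.25068522 -3.4913268  19.44171613] [-0.61125894  0.70568215  0.01654134] 0.017851011435391043
```

```bash
python3 -m creep '[[0,0,-0.04,0,0,0,0],[-0.01,-0.014,-0.04,0,0,0,0],[-0.01,-0.014,-0.02,0,0,0,0],[-0.01,-0.014,-0.01,0,0,0,0],[-0.01,-0.014,0,0,0,0,0],[-0.01,-0.014,0,0,0,0,0]]'
python3 -c "
from h import *
s=sensors.observe(); print(s['ee_pos'],s['force'],s['torque'],s['gripper_width'])"
```

```text
time_s: 21.38
ee_pos: [0.5713, 0.1457, 0.1972]
eef_rot: [0.002, 0.731, 0.682, -0.0]
force: [3.0, -5.1, -1.1]
gripper_width: 0.0177
grip_force: 50.0
[0.57125871 0.1456862  0.19719527] [ 3.04357706 -5.14028542 -1.06428665] [-1.14925432 -0.79297397 -0.07338755] 0.01766457496693717
```

```bash
python3 -m creep '[[-0.01,0.006,0,0,0,0,0],[-0.01,0.006,0.01,0,0,0,0],[-0.01,0.006,0.02,0,0,0,0],[-0.01,0.006,0.02,0,0,0,0]]'
python3 -c "
from h import *
s=sensors.observe(); print(s['ee_pos'],s['force'],s['torque'],s['gripper_width'])"
```

```text
time_s: 21.88
ee_pos: [0.5713, 0.1454, 0.1948]
eef_rot: [0.001, 0.731, 0.682, -0.0]
force: [3.0, -4.7, -2.0]
gripper_width: 0.0176
grip_force: 50.0
[0.571335   0.14540128 0.19477268] [ 3.02541817 -4.66861136 -1.99410783] [-1.07308204 -0.86519371 -0.01416469] 0.01762902058326569
```

```bash
python3 -m creep '[[0,0,0.003,0,0,0.03,0],[0,0,0.007,0,0,0.06,0],[0,0,0.011,0,0,0.09,0],[0,0,0.015,0,0,0.12,0],[0,0,0.015,0,0,0.12,0]]'
python3 -c "
from h import *
s=sensors.observe(); print(s['ee_pos'],s['eef_rot'],s['force'],s['torque'],s['gripper_width'])"
```

```text
time_s: 22.5
ee_pos: [0.5709, 0.1451, 0.1946]
eef_rot: [0.001, 0.846, 0.533, -0.0]
force: [1.0, -4.9, 5.6]
gripper_width: 0.0172
grip_force: 50.0
[0.57089638 0.14514005 0.19457756] [ 9.38343032e-04  8.45910161e-01  5.33324586e-01 -7.33948637e-05] [ 0.96114772 -4.89424181  5.60004773] [-1.24675061 -0.23941017  0.16706261] 0.01722374326677013
```

```bash
for i in 1; do python3 -m creep '[[0,0,0.003,0,0,0.025,0],[0,0,0.006,0,0,0.05,0],[0,0,0.006,0,0,0.05,0]]' >/dev/null; done
cat > t.py <<'E'
from h import *
v=[]
s=sensors.observe(); q=s['eef_rot']; print('t',round(s['time_s'],2),'yaw',round(2*np.arctan2(q[2],q[1]),4),np.round(s['ee_pos'],4),np.round(s['force'],1),np.round(s['torque'],3),'tz',round(s['torque'][2],4),round(s['gripper_width'],4))
E
python3 t.py
python3 -m creep '[[0,0,0.003,0,0,0.025,0],[0,0,0.006,0,0,0.05,0],[0,0,0.006,0,0,0.05,0]]' >/dev/null; python3 t.py
```

```text
t 22.88 yaw 0.968 [0.5706 0.1453 0.1945] [-0.8 -4.9  9.3] [-1.316  0.099  0.196] tz 0.1955 0.0177
t 23.25 yaw 0.811 [0.5703 0.1454 0.1944] [-1.8 -4.3 12. ] [-1.184  0.416  0.175] tz 0.1753 0.0177
```

```bash
python3 - <<'E'
from h import *
s=sensors.observe(); Rt=Rq(s['eef_rot'])
P=campose('wrist'); im,d=capture('wrist'); r,e=P[1:];K=P[0]
v,u=np.mgrid[:384,:512]; c=np.stack([(u-K[0,2])/K[0,0],-(v-K[1,2])/K[1,1],-np.ones(u.shape)],-1)*d[...,None]
def bar(t):
    b=t[(abs(t[:,1])<.02)&(t[:,0]>.014)&(t[:,0]<.06)&(t[:,2]<-.012)&(t[:,2]>-.03)]
    xs=np.arange(.016,.040,.004); m=[(b[abs(b[:,0]-x)<.002][:,1].min()+b[abs(b[:,0]-x)<.002][:,1].max())/2 for x in xs]
    return np.percentile(b[:,0],99),np.polyfit(xs,m,1),np.polyfit(b[:,0],b[:,2],1)
print(bar(Rt.inv().apply((c@r.T+e)[d>0]-s['ee_pos'])))
f=np.load('w4.npz'); c=np.stack([(u-K[0,2])/K[0,0],-(v-K[1,2])/K[1,1],-np.ones(u.shape)],-1)*f['d'][...,None]
T=np.array(camera_info('wrist')['hand_eye'])
print(bar((c@T[:3,:3].T+T[:3,3])[f['d']>0]))
im,d=capture('side'); cv2.imwrite('pics/s5.png',cv2.resize(im[150:230,220:320,::-1],None,fx=7,fy=7,interpolation=cv2.INTER_CUBIC))
E
```

```text
(np.float64(0.04148383868325753), array([-0.0188186 , -0.00100879]), array([ 0.001415  , -0.01651447]))
(np.float64(0.04146444165600828), array([ 0.01171851, -0.00161724]), array([-0.00435141, -0.01653115]))
```

View pics/s5.png

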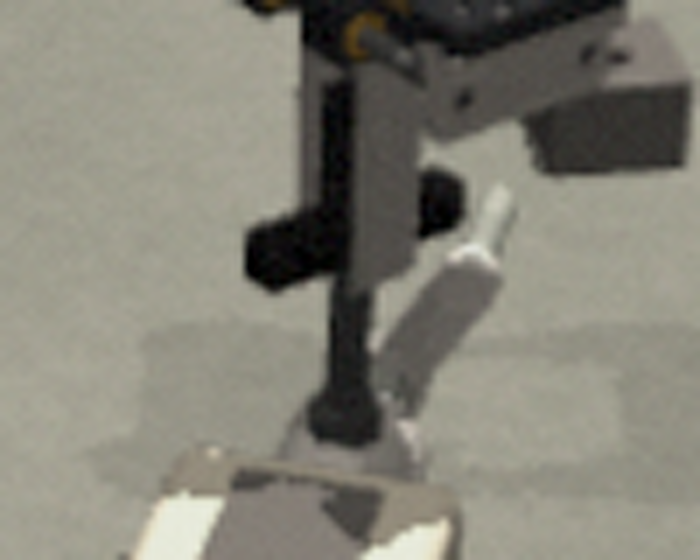

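```bash
python3 -m creep '[[0,0,-0.012,0,0,0,0],[0,0,-0.024,0,0,0,0],[0,0,-0.024,0,0,0,0]]' >/dev/null; python3 t.py
python3 -m creep '[[0,0,0,0,0,0.02,0],[0,0,0,0,0,0.035,0],[0,0,0,0,0,0.035,0]]' >/dev/null; python3 t.py
```

```text
t 23.73 yaw 0.8109 [0.5702 0.1454 0.1947] [-0.1 -4.1  3.1] [-1.287  0.03   0.185] tz 0.1848 0.0178
t 24.1 yaw 0.7013 [0.5701 0.1456 0.1946] [-1.  -4.4  4.7] [-1.293  0.289  0.186] tz 0.1861 0.0178
```

```bash
python3 - <<'E'
from h import *
im,d=capture('side'); np.save('side_now.npy',im)
a=cv2.resize(cv2.imread('pics/s4.png'),None,fx=.2,fy=.2,interpolation=cv2.INTER_AREA).astype(int).sum(2)
b=im[110:230,200:340].astype(int).sum(2)
c0=cv2.imread('pics/side0.png')[110:230,200:340].astype(int).sum(2)
for r in range(202,217): print(r,a[r-110,63:75],b[r-110,63:75])
E
```

```text
202 [428 432 440 461 474 439 337 269 261 278 270 274] [428 425 408 315  85  83  87  90  90 173 283 279]
203 [423 431 436 459 455 405 265 228 252 279 280 285] [425 428 405 296  95  95 100  90 103 183 284 285]
204 [430 403 355 313 282 250 168 157 191 252 275 295] [420 431 397 296  92 102  86 103 109 199 284 281]
205 [429 372 239 156 114 102  88  99 134 181 225 273] [420 418 393 247  84  85  77 102 110 173 270 288]
206 [402 302 159 109  88  91  96  88  86 124 161 290] [401 307 239 151  80  93  95  88  86 135 227 361]
207 [339 213 131  98  98 105  98  99 102 128 150 269] [348 179 108  92  98  99  93  93 121 109 187 310]
208 [278 146 113 121 133 133 121 121 134 141 152 254] [287 143 120 108  93  86  94  87  96 116 155 250]
209 [258 137  96 113 122 133 127 122 126 119 129 253] [277 141 126 117 107 119 105 101 102 105 117 235]
210 [268 144  87 101 108 109 119 109  92  98 125 254] [279 119  92  90  99  93 106 112 112 106 111 226]
211 [276 148  86  72  85 107 101 101 101  98 150 284] [316 169  88 104  89 107  89  96 103  98 120 225]
212 [328 215 149 106  96 104 116 100 101 107 184 328] [367 303 107  77 103  95  87  81  91  99 110 216]
213 [382 360 349 303 210 195 212 177 153 156 261 365] [383 374 295 280 237 184 140  93 132 180 226 303]
214 [394 406 417 395 365 357 357 346 333 329 357 375] [391 393 385 382 325 312 303 300 294 303 311 322]
215 [397 402 411 406 408 410 408 400 392 388 379 377] [397 405 411 414 387 347 340 341 339 322 324 322]
216 [387 384 374 377 389 396 404 399 388 375 368 371] [382 381 376 377 380 331 337 330 330 325 318 316]
```

```bash
python3 -m creep '[[0,0,0.003,0,0,0.02,0],[0,0,0.003,0,0,0.02,0]]' >/dev/null; python3 t.py
python3 -m creep '[[0,0,0.003,0,0,0.02,0],[0,0,0.003,0,0,0.02,0]]' >/dev/null; python3 t.py
```

```text
t 24.4 yaw 0.6384 [0.57   0.1457 0.1946] [-1.5 -4.9  5.6] [-1.234  0.372  0.189] tz 0.1894 0.0179
t 24.65 yaw 0.5758 [0.5699 0.1459 0.1945] [-1.2 -4.1  7.2] [-1.235  0.506  0.15 ] tz 0.1498 0.0175
```

```bash
python3 -m creep '[[0,0,0.003,0,0,0.02,0],[0,0,0.003,0,0,0.02,0]]' >/dev/null; python3 t.py
python3 -m creep '[[0,0,0.003,0,0,0.02,0],[0,0,0.003,0,0,0.02,0]]' >/dev/null; python3 t.py
```

```text
t 24.9 yaw 0.5128 [0.5699 0.146  0.1945] [-3.1 -4.4 10.1] [-1.129  0.645  0.208] tz 0.2081 0.0176
t 25.15 yaw 0.4501 [0.5698 0.1461 0.1944] [-2.9 -4.8  9.3] [-1.147  0.719  0.226] tz 0.2259 0.0173
```

```bash
cat > t2.py <<'E'
from h import *
v=[]
for i in range(6):
    s=sensors.observe(); v.append(np.r_[s['force'],s['torque']]); capture('side')
q=s['eef_rot']; print('t',round(s['time_s'],2),'yaw',round(2*np.arctan2(q[2],q[1]),4),np.round(s['ee_pos'],4),np.round(np.mean(v,0),3),'sd',np.round(np.std(v,0)[5],3))
E
python3 t2.py
python3 -m creep '[[0,0,-0.01,0,0,0.02,0],[0,0,-0.01,0,0,0.02,0]]' >/dev/null; python3 t2.py
python3 -m creep '[[0,0,0,0,0,0.016,0],[0,0,0,0,0,0.016,0]]' >/dev/null; python3 t2.py
```

```text
t 25.4 yaw 0.4503 [0.5698 0.1461 0.1944] [-2.623 -4.655  9.668 -1.136  0.753  0.22 ] sd 0.017
t 25.95 yaw 0.3883 [0.5697 0.1461 0.1946] [-2.562 -4.013  5.986 -1.007  0.641  0.221] sd 0.013
t 26.5 yaw 0.3381 [0.5696 0.1463 0.1945] [-3.037 -3.625  5.821 -0.951  0.672  0.231] sd 0.02
```

```bash
python3 -m creep '[[0,0,0,0,0,0.016,0],[0,0,0,0,0,0.016,0]]' >/dev/null; python3 t2.py
python3 -m creep '[[0,0,0,0,0,0.016,0],[0,0,0,0,0,0.016,0]]' >/dev/null; python3 t2.py
```

```text
t 27.05 yaw 0.2879 [0.5695 0.1463 0.1945] [-2.663 -3.444  5.436 -0.917  0.683  0.274] sd 0.022
t 27.6 yaw 0.2377 [0.5694 0.1464 0.1945] [-2.757 -3.448  6.008 -0.869  0.718  0.273] sd 0.04
```

```bash
python3 -m creep '[[0,0,0,0,0,0.016,0],[0,0,0,0,0,0.016,0]]' >/dev/null; python3 t2.py
python3 -m creep '[[0,0,0,0,0,0.016,0],[0,0,0,0,0,0.016,0]]' >/dev/null; python3 t2.py
```

```text
t 28.15 yaw 0.1874 [0.5694 0.1465 0.1946] [-2.868 -3.34   6.393 -0.821  0.743  0.299] sd 0.024
t 28.7 yaw 0.1372 [0.5693 0.1466 0.1945] [-2.807 -3.222  5.77  -0.772  0.767  0.315] sd 0.016
```

```bash
python3 -m creep '[[0,0,0,0,0,0.014,0],[0,0,0,0,0,0.014,0]]' >/dev/null; python3 t2.py
```

```text
t 29.25 yaw 0.0933 [0.5693 0.1467 0.1945] [-2.96  -2.722  5.84  -0.722  0.768  0.365] sd 0.025
```

```bash
python3 -m creep '[[0,0,0,0,0,-0.02,0],[0,0,0,0,0,-0.035,0],[0,0,0,0,0,-0.035,0]]' >/dev/null; python3 t2.py
```

```text
t 29.93 yaw 0.2025 [0.5695 0.1465 0.1946] [-2.781 -3.256  6.271 -0.801  0.73   0.078] sd 0.031
```

```bash
python3 -m creep '[[0,0,-0.04,0,0,-0.006,0],[0,0,-0.08,0,0,-0.006,0],[0,0,-0.12,0,0,-0.006,0],[0,0,-0.2,0,0,-0.006,0],[0,0,-0.5,0,0,-0.006,0],[0,0,-0.5,0,0,-0.006,0]]'; python3 t.py
python3 - <<'E'
from h import *
s=sensors.observe(); Rt=Rq(s['eef_rot'])
P=campose('wrist'); im,d=capture('wrist'); r,e=P[1:];K=P[0]
v,u=np.mgrid[:384,:512]; c=np.stack([(u-K[0,2])/K[0,0],-(v-K[1,2])/K[1,1],-np.ones(u.shape)],-1)*d[...,None]
t=Rt.inv().apply((c@r.T+e)[d>0]-s['ee_pos'])
b=t[(abs(t[:,1])<.02)&(t[:,0]>.014)&(t[:,0]<.06)&(t[:,2]<-.012)&(t[:,2]>-.03)]
print(np.percentile(b[:,0],99),np.polyfit(b[:,0],b[:,2],1))
n='side';P=campose(n); im,d=capture(n)
for m in models.pinpoint(n,'key')[:1]: print(m['xy'],atz(n,m['xy'],s['ee_pos'][2]-.0736,P))
a=np.radians(19.2);print(delta([.5136,-.278,.25],R.from_matrix([[np.cos(a),np.sin(a),0],[np.sin(a),-np.cos(a),0],[0,0,-1]])))
cv2.imwrite('pics/s6.png',cv2.resize(im[130:230,210:330,::-1],None,fx=6,fy=6,interpolation=cv2.INTER_CUBIC))
E
```

```text
time_s: 30.72
ee_pos: [0.573, 0.1464, 0.2576]
eef_rot: [-0.0, 0.994, 0.11, 0.004]
force: [0.8, 0.4, -2.0]
gripper_width: 0.0178
grip_force: 50.0
t 30.73 yaw 0.22 [0.573  0.1464 0.2576] [ 0.8  0.4 -2. ] [-0.014  0.028  0.006] tz 0.0059 0.0178
0.04079921469988592 [-0.00190732 -0.01662177]
[267.5, 186.4] [0.57923939 0.13721212 0.18403708]
(array([-1.231,  3.344,  0.03 ]), array([-0.0001,  0.0005, -0.0367]))
```

View pics/s6.png

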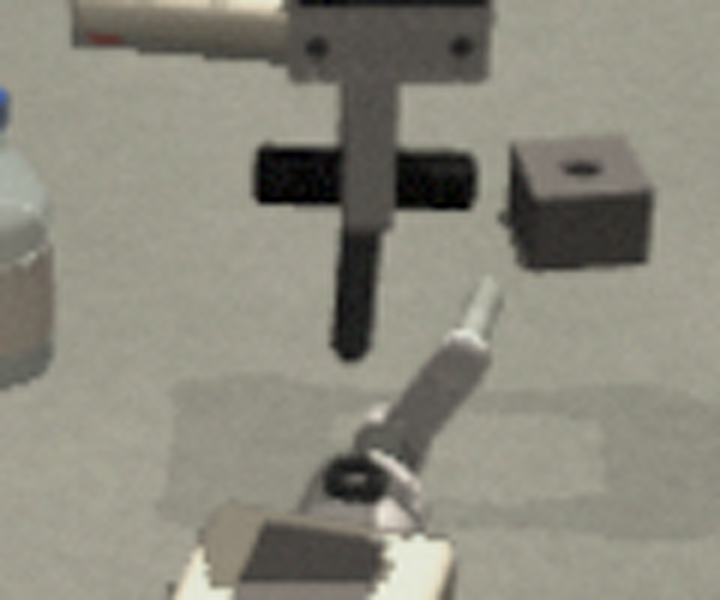

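```bash
python3 - <<'E'
from h import *
s=sensors.observe(); Rt=Rq(s['eef_rot']); K,r,e=campose('side')
def pr(p): c=r.T@(np.array(p)-e); return np.round([K[0,2]+K[0,0]*c[0]/-c[2],K[1,2]-K[1,1]*c[1]/-c[2]],1)
for x,z in [(0,.0036),(0,.02),(0,.0736),(.042,-.0064),(-.042,-.0064),(0,-.0164)]:
    print(x,z,pr(s['ee_pos']+Rt.apply([x,0,z])))
p=s['ee_pos']+Rt.apply([0,0,.0736])
print('per mm world x,y,z',pr(p+[.01,0,0])-pr(p),pr(p+[0,.01,0])-pr(p),pr(p+[0,0,.01])-pr(p))
print(pr([.5136,-.278,.046]))
im,d=capture('wrist'); P=campose('wrist');cv2.imwrite('pics/x.png',im); K,r,e=P
v,u=np.mgrid[:384,:512]; c=np.stack([(u-K[0,2])/K[0,0],-(v-K[1,2])/K[1,1],-np.ones(u.shape)],-1)*d[...,None]
t=Rt.inv().apply((c@r.T+e)[d>0]-s['ee_pos'])
for x in np.arange(.014,.05,.004):
    b=t[(abs(t[:,1])<.006)&(abs(t[:,0]-x)<.002)&(t[:,2]<.03)]
    print(round(x,3),len(b),np.round(np.percentile(b[:,2],[5,50,95]),4))
E
```

```text
0 0.0036 [271.5 164.3]
0 0.02 [271.3 170.5]
0 0.0736 [270.7 190.2]
0.042 -0.0064 [253.1 160.7]
-0.042 -0.0064 [290.1 160.3]
0 -0.0164 [271.7 156.6]
per mm world x,y,z [-4.2 -0.4] [-0.7  2.3] [ 0.1 -3.6]
[307.2 157.8]
0.014 140 [-0.0172 -0.0164 -0.0154]
0.018 575 [-0.1143 -0.1127 -0.0159]
0.022 2813 [-0.1264 -0.1222 -0.0176]
0.026 1211 [-0.1042 -0.1021 -0.0166]
0.03 165 [-0.0181 -0.0169 -0.0159]
0.034 164 [-0.0181 -0.0173 -0.0162]
0.038 184 [-0.018  -0.0167 -0.0151]
0.042 126 [-0.0148 -0.0099 -0.0018]Traceback (most recent call last):
  File "<stdin>", line 14, in <module>
    return _quantile_unchecked(
        a, q, axis, out, overwrite_input, method, keepdims, weights)
    return _ureduce(a,
                    func=_quantile_ureduce_func,
    ...<5 lines>...
                    overwrite_input=overwrite_input,
                    method=method)
    r = func(a, **kwargs)
    result = _quantile(arr,
                       quantiles=q,
    ...<2 lines>...
                       out=out,
                       weights=wgt)
    slices_having_nans = np.isnan(arr[-1, ...])
                                  ~~~^^^^^^^^^
IndexError: index -1 is out of bounds for axis 0 with size 0
```

```bash
python3 -m creep '[[-0.308,0.836,0,0,0,0,0],[-0.308,0.836,0,0,0,0,0]]' >/dev/null
python3 -m creep '[[-0.308,0.836,0,0,0,0,0],[-0.308,0.836,0,0,0,0,0]]' >/dev/null
python3 -m creep '[[-0.308,0.836,0.2,0,0,0,0],[-0.308,0.836,0.2,0,0,0,0]]' >/dev/null
python3 -m creep '[[-0.308,0.836,0.4,0,-0.011,-0.0367,0],[-0.308,0.836,0.4,0,-0.011,-0.0367,0],[-0.308,0.836,0.4,0,-0.011,-0.0367,0],[-0.308,0.836,0.4,0,-0.011,-0.0367,0]]'
python3 - <<'E'
from h import *
s=sensors.observe(); Rt=Rq(s['eef_rot']); print(s['ee_pos'])
print(delta([.5135,-.278,.1216]))
K,r,e=campose('side')
def pr(p): c=r.T@(np.array(p)-e); return np.round([K[0,2]+K[0,0]*c[0]/-c[2],K[1,2]-K[1,1]*c[1]/-c[2]],1)
print('tip exp',pr(s['ee_pos']+Rt.apply([0.0025,0,.0736])),'hole exp',pr([.5135,-.278,.046]))
im,d=capture('side')
for q in ['key','block_hole']:
    for m in models.pinpoint('side',q)[:1]: print(q,m['xy'],m['confidence'])
g=im.astype(int).sum(2)
for y in range(110,160,3): k=np.where(g[y,285:330]<150)[0]+285; print(y,(k.min(),k.max()) if len(k) else None)
cv2.imwrite('pics/s7.png',cv2.resize(im[90:180,260:350,::-1],None,fx=6,fy=6,interpolation=cv2.INTER_CUBIC))
E
```

```text
time_s: 32.17
ee_pos: [0.5137, -0.2774, 0.1816]
eef_rot: [0.001, 0.986, 0.166, -0.018]
force: [0.0, -0.7, -1.6]
gripper_width: 0.0175
grip_force: 50.0
[ 0.51366826 -0.27739007  0.18156212]
(array([0.015, 0.006, 0.499]), array([0., 0., 0.]))
tip exp [308.6 140.6] hole exp [307.2 157.8]
key [266.4, 253.5] 0.68
block_hole [306.1, 155.8] 0.61
110 (np.int64(307), np.int64(308))
113 (np.int64(306), np.int64(308))
116 (np.int64(297), np.int64(322))
119 (np.int64(297), np.int64(322))
122 None
125 (np.int64(308), np.int64(310))
128 (np.int64(307), np.int64(310))
131 (np.int64(307), np.int64(310))
134 (np.int64(307), np.int64(310))
137 (np.int64(307), np.int64(309))
140 (np.int64(307), np.int64(308))
143 None
146 None
149 None
152 None
155 None
158 (np.int64(295), np.int64(310))
```

```bash
python3 -m creep '[[0.01,0.006,0.3,0,0,0,0],[0.015,0.006,0.48,0,0,0,0],[0.017,0.006,0.55,0,0,0,0],[0.019,0.006,0.6,0,0,0,0],[0.021,0.006,0.65,0,0,0,0],[0.021,0.006,0.65,0,0,0,0]]'; python3 t.py
```

```text
time_s: 33.08
ee_pos: [0.5143, -0.2786, 0.1045]
eef_rot: [0.002, 0.986, 0.167, -0.017]
force: [-0.6, -0.0, -1.5]
gripper_width: 0.0174
grip_force: 50.0
t 33.08 yaw 0.3353 [ 0.5143 -0.2786  0.1045] [-0.6 -0.  -1.5] [-0.07  -0.02  -0.035] tz -0.0352 0.0174
```

Tip is 15 mm into the hole with no contact force. Continuing down.

```bash
python3 -m creep '[[0.002,0,0.06,0,0,0,0],[0.004,0,0.12,0,0,0,0],[0.005,0,0.16,0,0,0,0],[0.006,0,0.185,0,0,0,0],[0.006,0,0.185,0,0,0,0]]'; python3 t.py
```

```text
time_s: 33.7
ee_pos: [0.5141, -0.2786, 0.0822]
eef_rot: [0.002, 0.986, 0.167, -0.017]
force: [-0.1, -0.3, -1.4]
gripper_width: 0.0178
grip_force: 50.0
t 33.7 yaw 0.3351 [ 0.5141 -0.2786  0.0822] [-0.1 -0.3 -1.4] [-0.041 -0.038 -0.012] tz -0.0121 0.0178
```

```bash
python3 -m creep '[[0,0,0.01,0,0,0,0],[0,0,0.01,0,0,0,0.2],[0,0,0.01,0,0,0,0.4],[0,0,0.01,0,0,0,0.6],[0,0,0.01,0,0,0,0.6],[0,0,0.01,0,0,0,0.6]]'
python3 -m creep '[[0,0,-0.3,0,0,0,0.7],[0,0,-0.7,0,0,0,0.8],[0,0,-1,0,0,0,0.8],[0,0,-1,0,0,0,0.8]]'
python3 -m creep '[[-0.3,0,-0.6,0,0,0,1],[-0.3,0,-0.6,0,0,0,1],[-0.3,0,-0.6,0,0,0,1]]'
python3 - <<'E'
from h import *
P=campose('wrist'); im,d=capture('wrist'); K,r,e=P
v,u=np.mgrid[:384,:512]; c=np.stack([(u-K[0,2])/K[0,0],-(v-K[1,2])/K[1,1],-np.ones(u.shape)],-1)*d[...,None]
q=(c@r.T+e)[(d>0)]; q=q[np.hypot(q[:,0]-.51,q[:,1]+.275)<.08]
t=q[(q[:,2]>.09)&(q[:,2]<.115)]; print('bar',len(t),cv2.minAreaRect((t[:,:2]*1000).astype(np.float32)),t[:,2].mean(),np.linalg.lstsq(np.c_[t[:,:2]-t[:,:2].mean(0),np.ones(len(t))],t[:,2],rcond=None)[0])
im2,d2=capture('side'); capture('top')
for k in ['bottle','tub','key','pin']:
    for m in models.pinpoint('top',k)[:1]: print(k,m['confidence'],m['xy'])
a=cv2.resize(im2[110:230,200:360,::-1],(640,480),interpolation=cv2.INTER_CUBIC)
cv2.imwrite('pics/s8.png',a)
E
```

```text
time_s: 34.45
ee_pos: [0.5141, -0.2786, 0.081]
eef_rot: [0.002, 0.986, 0.167, -0.017]
force: [-0.4, 0.7, -0.2]
gripper_width: 0.0546
grip_force: 0.0
time_s: 34.95
ee_pos: [0.5198, -0.2785, 0.2042]
eef_rot: [0.004, 0.986, 0.167, -0.015]
force: [0.0, -0.1, -1.3]
gripper_width: 0.0751
grip_force: 0.0
time_s: 35.33
ee_pos: [0.4864, -0.2888, 0.2741]
eef_rot: [0.002, 0.986, 0.166, -0.017]
force: [-0.1, -0.7, -0.1]
gripper_width: 0.0939
grip_force: 0.0
bar 1051 ((510.7164306640625, -282.7223815917969), (83.51925659179688, 18.035919189453125), 19.792293548583984) 0.09695321687401534 [0.04195075 0.05624148 0.09695322]
bottle 0.81 [295.4, 154.7]
tub 0.55 [122.6, 191.3]
key 0.56 [357.6, 247.0]
pin 0.63 [246.9, 233.3]
```

View pics/s8.png

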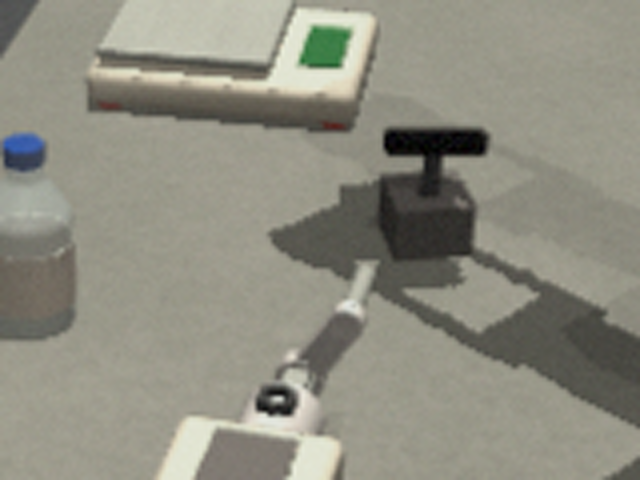

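```bash
python3 -c "
from bench import ticket; print(ticket.finish_job())"
```

```text
the job is handed in; nothing more can be done
None
```

The job is handed in: the flat faces up, the setscrew is tightened to about 0.34 N m by feel, and the key is back upright in its block with the bottle and tub untouched. Two slips: a mistyped row pushed the crank past its target, so I had to regrasp the pin and bring it back, and I viewed 11 pictures instead of the 10 allowed.

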